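# Open the ratchet rack for another filter box

## Task

Make room for another filter box in the ratchet rack on the radio desk: with the fingertips press down the orange release on top of the sliding jaw and, keeping it down, push the jaw back along its bar, away from the filter boxes, until the jaw's white pointer stands over the yellow tape band. Then let the release spring up so the jaw is locked there, and come away. Nothing is picked up: leave the two filter boxes standing where they are and do not disturb the other things on the desk.

Things in the scene. Friction and masses are not known exactly. Their poses are not given: they have to be found in the camera images.
- rack: Rack fixed to the desk, placed and turned (up to 20 degrees) differently each time: dark steel base plate 160 x 350 x 8 mm, green end plate 74 mm high at its -y end, toothed steel bar along y at x = +35 mm, 30 to 42 mm high, to a green post at y = +166 mm. Origin: on the desk, mid-length. +y: the way the jaw opens, away from the filter boxes; +x: far side; z up.
- jaw (a joint): Travel of the sliding jaw along the rack's +y, m: 0 nearest the boxes, 0.165 at the bar's end. Green face plate 115 mm wide, 60 mm high; behind it a black carriage on the bar, top 52 mm high. With the release up, the ratchet (8 mm pitch) stops it opening after at most 8 mm of slack; with the release down it slides against about 3 N of friction and stays where it is left.
- release (a joint): How far the orange release pad is pressed down, m: rests between 0 and 0.005 (as the ratchet teeth happen to meet); 0.012 is fully down. The ratchet lets go beyond 0.005; 0.007 to 0.010 is safely free. A spring lifts it: about 2.5 N at the top, 5 N at 0.009. It travels with the jaw.
- release_top (a point): Centre of the flat top of the orange release pad on the jaw: 44 mm (rack x) by 42 mm (rack y), 6 mm thick, pressed straight down; its top is 72 mm above the desk when fully up. Toward the rack's -y nothing near is higher than the pad; the filter boxes reach 68 mm.
- upright (a point): Middle of the face, toward the pad, of the jaw's black upright that stands right behind the release pad, 23 mm to the rack's +y of the pad's centre: 46 mm wide, 12 mm thick, its top 98 mm above the desk. A finger pressing the pad pushes the jaw back against it.
- pointer (a point): Middle of the jaw's white pointer, a bar 3 mm wide (rack y) and 24 mm long (rack x), 12 mm above the desk on the jaw's far (+x) side. It moves with the jaw, 1 mm to -y of the release pad's centre.
- mark (a point): Centre of the yellow tape band on the base plate beside the jaw's track: 28 mm long along the rack's y, 22 mm wide; its axes are parallel to the rack's. The pointer starts 50 mm or more to the rack's -y of it.
- filter_a_mid (a point): Centre of the aluminium filter box with the blue top label, loose, 85 (rack x) x 32 (rack y) x 60 mm, 0.2 to 0.4 kg, brass socket 12 mm long on the robot's side; stands upright on the base plate by the fixed end plate. To be left standing.
- filter_b_mid (a point): Centre of the like filter box with the red top label, standing next to the first. To be left standing. The jaw's face starts 5 to 40 mm from the nearer box. The two boxes may stand either way round.
- marble_mid (a point): A bystander to leave alone: green glass paperweight, 64 mm across, 56 mm high, loose; its centre.
- key_mid (a point): A bystander to leave alone: chrome paddle key, 85 x 60 x 45 mm, loose; its centre.
- coax_switch_mid (a point): A bystander to leave alone: aluminium coaxial switch with a flip toggle, 100 x 55 x 40 mm plus toggle to 70 mm, loose; centre of its box.
- handheld_mid (a point): A bystander to leave alone: black handheld transceiver, 60 x 36 x 115 mm with stub antenna to 190 mm above the desk, standing loose in a charging cradle; its centre.
Things that resemble listed ones, but are neither listed nor needed, are in the scene too. What is shaped like the part that bears filter_a_mid but brown is not meant.

How it is judged (in metres and radians):
On the way, in this order (a step that is already met when the one before it is completed fails the run):
1. the release is pressed down with the fingers, freeing the ratchet (value of joint release above 0.006 m and contact force between the fingers and release above 0.5 N), for 0.1 s.
2. the jaw is pushed back until its pointer is over the tape band (y of pointer in the frame of mark between -0.014 and 0.014 m), for 0.05 s.
At the end, for the whole second after the job is handed in: The pointer's middle is within 14 mm of the tape band's centre along the bar (inside the band), the jaw is still, the release has sprung up (pressed less than 6 mm), both filter boxes stand upright within 12 mm of where they were, and the other loose things are within 20 mm of where they were (all of step 2 and value of joint release below 0.006 m and velocity of joint jaw between -0.005 and 0.005 m/s and angle between each of filter_a_mid, filter_b_mid's own z axis and vertical below 0.1 rad and distance of each of filter_a_mid, filter_b_mid from where it was at the start of the episode below 0.012 m and distance of each of marble_mid, key_mid, coax_switch_mid, handheld_mid from where it was at the start of the episode below 0.02 m); the robot touches nothing.
It fails at once if a filter box is lifted, pushed more than 12 mm or tipped (distance of any of filter_a_mid, filter_b_mid from where it was at the start of the episode above 0.012 m or angle between any of filter_a_mid, filter_b_mid's own z axis and vertical above 0.2 rad).
It fails at once if the glass paperweight is moved more than 20 mm (distance of marble_mid from where it was at the start of the episode above 0.02 m).
It fails at once if the paddle key is moved more than 20 mm (distance of key_mid from where it was at the start of the episode above 0.02 m).
It fails at once if the coaxial switch is moved more than 20 mm (distance of coax_switch_mid from where it was at the start of the episode above 0.02 m).
It fails at once if the handheld transceiver is moved more than 20 mm (distance of handheld_mid from where it was at the start of the episode above 0.02 m).
It also fails if it takes over 32 s, if anything falls off the work surface, if the arm or the gripper's body presses on something with over 40 N, if the wrist force passes 120 N, or if a joint passes its speed limit or range.

## Robot

A 6-joint arm with a two-finger parallel gripper is mounted at the origin on the work surface. World frame = base frame: x ahead of the robot, y to its left, z up, the work surface at z = 0. Lengths are in mm, angles in degrees, forces in N, time in s.
With the tool pointing down it reaches from about 350 to 725 mm from the base axis. Payload 6 kg.
Tool frame: the origin (TCP) lies between the finger pads; the fingertips stand 19 mm ahead of it and the grasp point (between the pads) is the TCP (ctrl.nose_length is the distance from the TCP to the fingertips, in mm); z points along the fingers, y is the line along which they close (so a half turn about z gives the same grasp; the last joint's range is limited). The gripper opens to 85 mm and grips with 20 to 120 N. Pads are 22 mm wide; open, the fingers measure 114 mm over their backs; the gripper's body (76 mm by 85 mm) begins 54 mm behind the grasp point. The pads swing forward as they close: fully open they stand 13 mm farther back than shut.
Start: joints at [19.12, 2.303, 4.859, 0, -92.561, -19.12], TCP at [599.977, 0.018, 218.661] pointing down, gripper open.
Joint ranges: [-146.85, 146.85], [-73.84, 115.35], [-62.03, 85.46], [-188.31, 113.3], [-161.28, -10.13], [-171.36, 171.36]. Speed limits (degrees/s): [147.25, 147.25, 172.46, 180, 180, 180].

## Interface

Orientations are given as [roll, pitch, yaw] about the fixed x, y, z axes, in that order (R = Rz(yaw) Ry(pitch) Rx(roll)).
In Python, from rig import ctrl, cams gives the robot as it stands.
- The arm moves only by the tool jog_arm, never from a script. Its argument "series" is a list of rows, each a list of 3 entries, a list of its own where there are three numbers: the finger opening in m, from 0 to 0.0854, then the shift along the tool's x, y, z in m, then the turn about the tool's z in degrees. A call has exactly 5 rows; each row is the pose to reach, as a shift and turn from the pose commanded when the call began, along the tool's axes at that moment; what a row does not reach only later rows make up. A row lasts 1/8 s, in which the tool goes at most 62.5 mm and 10.7 degrees, less where a joint would pass 70% of its speed; a pose out of reach is approached as far as the arm can. A call with a gripper value outside its range is refused whole. The fingers move at their own pace and stop on an object; "force" is the grip in N (left out, the last holds). Time passes only in rows, so rows that repeat a pose let the fingers close, or fill a call up. It gives the time, the measured TCP pose, the force, the opening and the grip force at its end, in the units of the state.
- ctrl.get_state(): the state, without advancing time (a new reading comes with each control period).
- cams.read_camera(name): name is "scene" or "side" or "wrist"; returns a dict with "pixels" (480x640x3 uint8, red, green, blue), "fx", "fy", "cx", "cy" (pixels), "R" (3x3) and "t" (3): a world point X has camera coordinates R X + t. Camera axes: x right, y down, z forward; pixel columns grow to the right and rows downward; lengths in mm; the calibration is good to about 2 mm. A picture is of the moment at which its call begins. There is no depth.
- ctrl.close_job(): hands the job in; it is judged then, once.
The state is a dict: "t": time; "joint_positions": joint angles; "qvel": joint speeds; "joint_efforts": joint torques, N m; "position": TCP position; "tcp_rot": TCP orientation; "ft_force": force on the tool from outside, world axes, zero at the start; "ft_torque": the same for the moment, N m; "gripper_width": finger opening in mm; "grip_force": force on a finger pad.
Only numpy, scipy, OpenCV 4.12 (cv2) and the standard library are available. Lean on these libraries where they do the work, as an engineer would, in place of code of your own. Each camera call takes 0.05 s, during which the arm holds its last target. There are 200 camera calls.

## Working session

There is one attempt and no reset: what is moved stays moved. The work goes in short steps, Python scripts to look and compute and a tool call to move; the robot and the scene stay as the last step left them, time stands still between calls to the robot, and variables do not carry over. Pictures are saved under pics/ and viewed, at most 10 in all, crops included, and the job is handed in when it is done.

Besides the shell and the picture viewer there is one more tool, called after ">>>" in YAML: its name, and indented under it one key for each argument. jog_arm: Moves the arm, as the interface text tells. Its arguments: {"type":"object","properties":{"series":{"type":"array","items":{"type":"array"}},"force":{"type":"number"}},"required":["series"]}

```bash
mkdir -p pics; cat > h.py <<'E'
import numpy as np, cv2
from rig import ctrl, cams
def shot(n,f=None):
    c=cams.read_camera(n)
    if f: cv2.imwrite('pics/'+f,cv2.cvtColor(c['pixels'],cv2.COLOR_RGB2BGR))
    return c
def ray(c,u,v,z):
    R=np.array(c['R']);t=np.array(c['t']);o=-R.T@t
    d=R.T@np.array([(u-c['cx'])/c['fx'],(v-c['cy'])/c['fy'],1])
    return o+d*(z-o[2])/d[2]
def proj(c,X):
    p=np.array(c['R'])@np.array(X,float)+np.array(c['t']);return c['fx']*p[0]/p[2]+c['cx'],c['fy']*p[1]/p[2]+c['cy']
E
python3 - <<'E'
from h import *
import pickle
C={n:shot(n,n+'0.png') for n in('scene','side','wrist')}
pickle.dump(C,open('c0.pkl','wb'))
for n,c in C.items(): print(n,c['fx'],-np.array(c['R']).T@c['t'])
print(ctrl.get_state())
E
```

```text
scene 609.934332949568 [1230.98450581 -821.46506419  779.6255276 ]
side 558.813808315901 [-115.6910732   928.41703124  983.6270006 ]
wrist 386.19065280386786 [600.09670709 -82.45563579 374.12114919]
{'t': 0.15, 'joint_positions': array([ 1.91186915e+01,  2.33102886e+00,  4.81623724e+00, -1.78090890e-02,
       -9.25635556e+01, -1.91203137e+01]), 'qvel': array([ 0.07667755, -0.08901966,  0.20630344,  0.23968085, -0.03632   ,
       -0.0992135 ]), 'joint_efforts': array([-1.71928452e-03, -3.68610263e+01,  3.47691929e+01,  6.93625420e+00,
       -4.38957781e-03, -4.53315295e-06]), 'position': array([5.99724368e+02, 3.91835174e-02, 2.17917936e+02]), 'tcp_rot': array([ 1.79920147e+02, -8.85203950e-03, -9.00008316e+01]), 'ft_force': array([0.4936103 , 0.25812005, 0.07052549]), 'ft_torque': array([-0.03070836,  0.04738913,  0.07384465]), 'grip_force': 0.0, 'gripper_width': 85.78570295752104}
```

View pics/scene0.png

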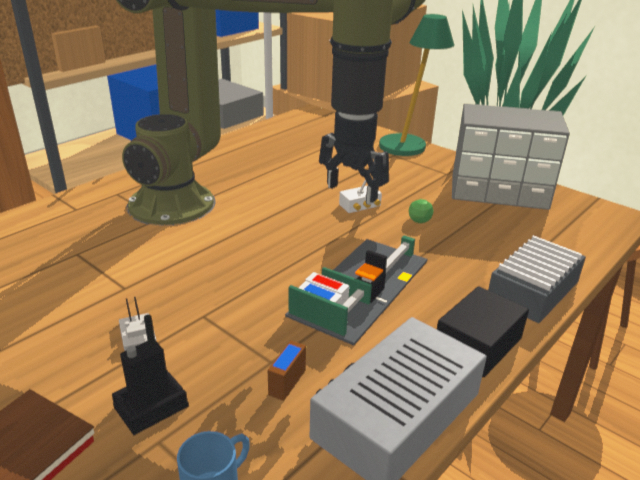

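View pics/wrist0.png

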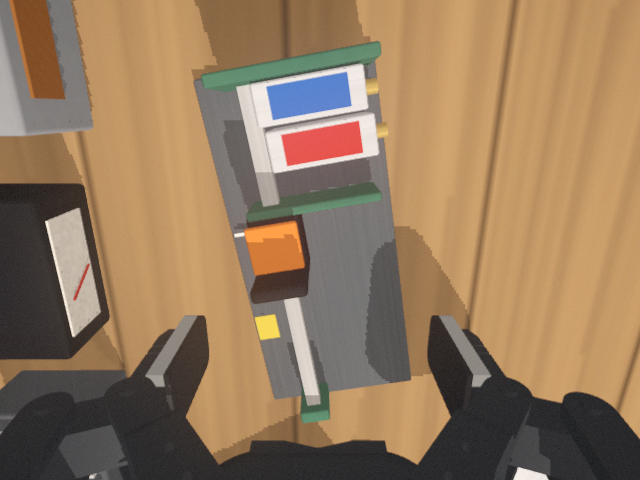

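View pics/side0.png

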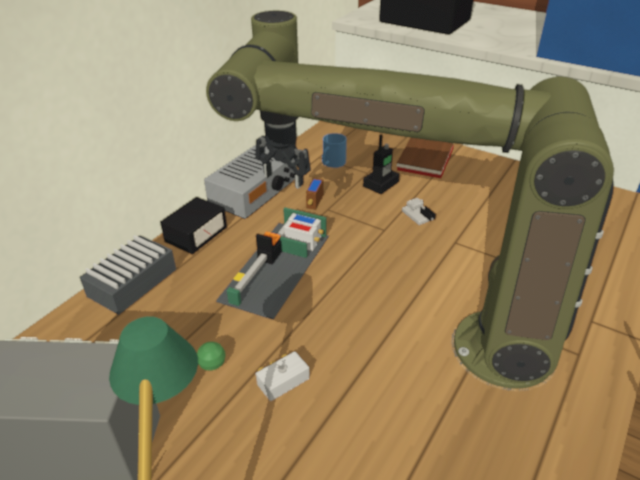

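The wrist view shows the orange pad at (275,248), black upright (279,290), pointer (240,235), yellow tape (267,327), and boxes with a blue label (309,96) and a red label (322,143). Lookalikes for the pad are the orange panel on the grey unit at wrist (40,50) and the brown blue-labelled box at scene (287,370). I choose the pad on the jaw at (275,248).

```bash
python3 - <<'E'
from h import *
import pickle
C=pickle.load(open('c0.pkl','rb'));c=C['wrist']
hsv=cv2.cvtColor(c['pixels'],cv2.COLOR_RGB2HSV)
cv2.imwrite('pics/crop0.png',cv2.resize(cv2.cvtColor(c['pixels'],cv2.COLOR_RGB2BGR)[190:350,200:340],None,fx=4,fy=4-.3))
def rect(lo,hi,z,roi):
    m=cv2.inRange(hsv,lo,hi);k=np.zeros_like(m);k[roi[0]:roi[1],roi[2]:roi[3]]=1;m*=k
    ct=max(cv2.findContours(m,0,2)[0],key=cv2.contourArea)
    P=np.array([ray(c,u,v,z)[:2] for u,v in ct[:,0]],np.float32)
    r=cv2.minAreaRect(P);M=cv2.moments(P);print(z,[np.round(x,1) for x in r],cv2.contourArea(ct));return r
print('pad');rect((5,150,120),(18,255,255),70,(200,300,225,330))
print('tape');rect((22,120,120),(35,255,255),8,(300,350,240,300))
print('ptr');rect((0,0,180),(180,60,255),12,(225,245,225,246))
print('blue');rect((105,120,80),(125,255,255),68,(60,130,250,370))
print('red');rect((0,150,120),(4,255,255),68,(110,175,260,380))
# plate edges: corners
for u,v,z in[(275,398,8),(410,379,8),(195,82,8)]: print(u,v,ray(c,u,v,z).round(1))
E
```

```text
pad
70 [array([635.5,  28.9]), array([44.6, 43.2]), np.float64(9.9)] 2463.5
tape
8 [array([654.2, 142. ]), array([22.6, 28.8]), np.float64(9.5)] 446.0
ptr
12 [array([677.3,  35. ]), array([4.1, 9.1]), np.float64(90.0)] 26.5
blue
68 [array([605.9, -91. ]), array([59.2, 23.1]), np.float64(9.6)] 2536.5
red
68 [array([595.9, -56.6]), array([59.1, 22.9]), np.float64(9.9)] 2238.5
275 398 [648.9 236.9   8. ]
410 379 [493.7 210.5   8. ]
195 82 [ 707.1 -104.1    8. ]
```

View pics/crop0.png

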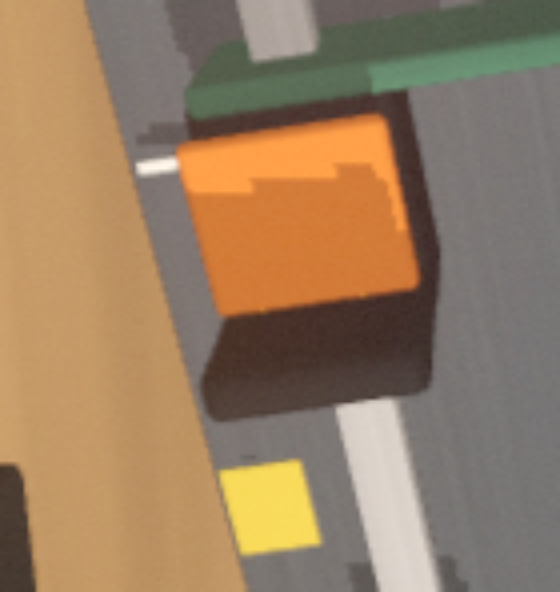

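The crop confirms the pad, with the black upright below it, the pointer at its left and the tape further on. Sizes match (pad 44.6×43.2, tape 22.6×28.8 mm) and the rack yaw is about 9.8°. The required travel is about 109 mm. I'll close the fingers and go above the pad first.

>>> jog_arm:
  series:
    - [0.0,[-0.007,-0.007,0.01],-2]
    - [0.0,[-0.017,-0.017,0.03],-5]
    - [0.0,[-0.028,-0.028,0.055],-8]
    - [0.0,[-0.0345,-0.0345,0.08],-9.8]
    - [0.0,[-0.0345,-0.0345,0.088],-9.8]
  force: 30

```text
t: 0.78
position: [633.6, 35.1, 127.2]
tcp_rot: [179.7, -0.0, -80.1]
ft_force: [0.5, -0.2, 0.7]
gripper_width: 0.0
grip_force: 0.0
```

>>> jog_arm:
  series:
    - [0.0,[0,0,0],0]
    - [0.0,[0,0,0],0]
    - [0.0,[0,0,0],0]
    - [0.0,[0,0,0],0]
    - [0.0,[0,0,0],0]

```text
t: 1.4
position: [634.5, 34.5, 130.9]
tcp_rot: [-180.0, 0.0, -80.2]
ft_force: [0.9, 0.0, 0.0]
gripper_width: 0.1
grip_force: 0.0
```

```bash
python3 - <<'E'
from h import *
c=shot('wrist','w1.png');s=ctrl.get_state();print(s['t'],s['position'],s['tcp_rot'],s['ft_force'],s['gripper_width'],ctrl.nose_length)
hsv=cv2.cvtColor(c['pixels'],cv2.COLOR_RGB2HSV)
for lo,hi,z in(((5,150,120),(18,255,255),70),((22,120,120),(35,255,255),8)):
    m=cv2.inRange(hsv,lo,hi)
    for ct in sorted(cv2.findContours(m,0,2)[0],key=cv2.contourArea)[-2:]:
        P=np.array([ray(c,u,v,z)[:2] for u,v in ct[:,0]],np.float32)
        print(cv2.contourArea(ct),cv2.boundingRect(ct),cv2.minAreaRect(P))
E
```

```text
1.45 [634.48103536  34.47051685 130.82963294] [-1.79993589e+02  2.32543992e-03 -8.02059888e+01] [-0.31727614  0.62874311 -0.11180198] 0.2766678013034818 19.0
4854.5 (280, 209, 76, 68) ((635.704833984375, 28.521587371826172), (44.05241394042969, 42.33136749267578), 9.804941177368164)
505.0 (259, 326, 22, 31) ((656.9048461914062, 142.5233154296875), (17.427392959594727, 29.2421932220459), 8.001132011413574)
```

View pics/w1.png

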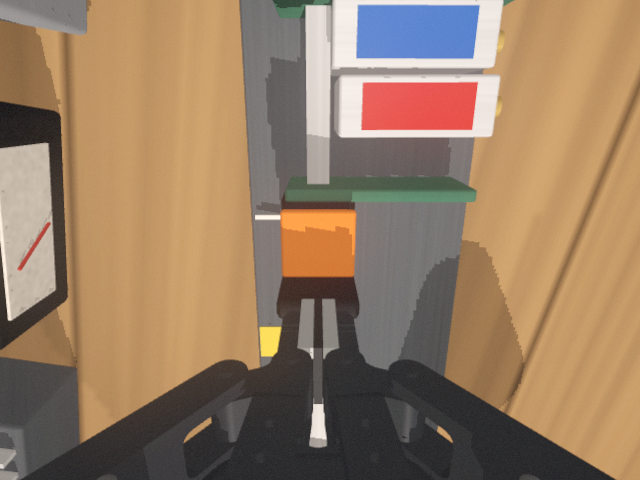

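The closed fingers at (318,300) line up with the pad at (318,243), which is measured consistently with the first look. Next I descend to press.

>>> jog_arm:
  series:
    - [0.0,[0,0,0.01],0]
    - [0.0,[0,0,0.024],0]
    - [0.0,[0,0,0.034],0]
    - [0.0,[0,0,0.038],0]
    - [0.0,[0,0,0.038],0]

```text
t: 2.08
position: [634.3, 34.4, 92.3]
tcp_rot: [180.0, -0.0, -80.2]
ft_force: [-0.1, -0.1, 0.7]
gripper_width: 0.3
grip_force: 0.0
```

>>> jog_arm:
  series:
    - [0.0,[0,0,0.003],0]
    - [0.0,[0,0,0.006],0]
    - [0.0,[0,0,0.009],0]
    - [0.0,[0,0,0.0095],0]
    - [0.0,[0,0,0.0095],0]

```text
t: 2.7
position: [634.5, 34.5, 83.2]
tcp_rot: [180.0, -0.0, -80.2]
ft_force: [-0.0, 0.4, 0.0]
gripper_width: -0.1
grip_force: 0.0
```

>>> jog_arm:
  series:
    - [0.0,[0,0,0],0]
    - [0.0,[0,0,0],0]
    - [0.0,[0,0,0],0]
    - [0.0,[0,0,0],0]
    - [0.0,[0,0,0],0]

```text
t: 3.32
position: [634.5, 34.5, 83.2]
tcp_rot: [180.0, -0.0, -80.2]
ft_force: [1.0, 0.3, 0.2]
gripper_width: 0.1
grip_force: 0.0
```

```bash
python3 - <<'E'
from h import *
W=shot('wrist');S=shot('scene');D=shot('side')
f=lambda c,x,y,w,h,k:cv2.resize(cv2.cvtColor(c['pixels'],cv2.COLOR_RGB2BGR)[y:y+h,x:x+w],(400,300),interpolation=2)
u,v=map(int,proj(S,(634,34,75)));a,b=map(int,proj(D,(634,34,75)))
cv2.imwrite('pics/m2.png',np.vstack([np.hstack([f(W,220,180,200,150,2),f(S,u-40,v-30,80,60,5)]),np.hstack([f(D,a-40,b-30,80,60,5),f(W,0,0,640,480,1)])]))
E
```

```text
(no output)
```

View pics/m2.png

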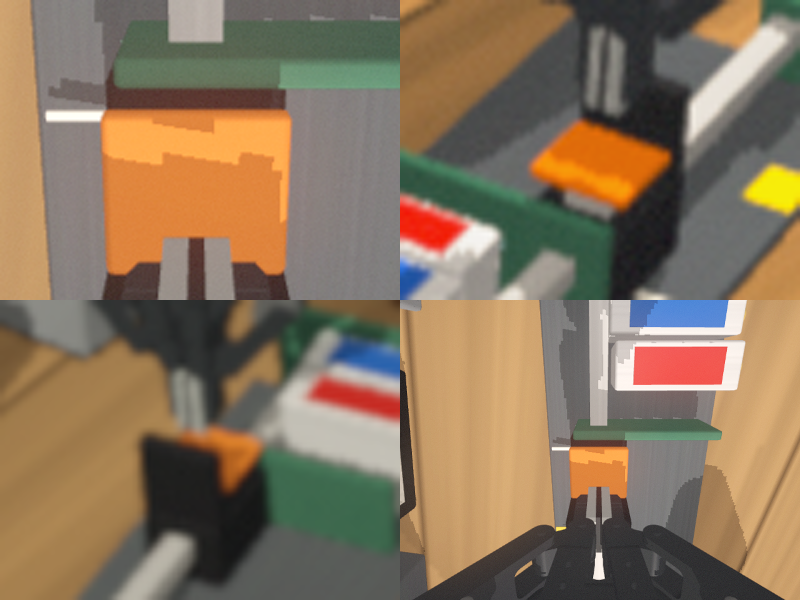

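The view shows the fingertips over the rear half of the pad, just in front of the upright (top-left panel (197,240)), not yet loading it. I'll step down until force appears.

>>> jog_arm:
  series:
    - [0.0,[0,0,0.001],0]
    - [0.0,[0,0,0.002],0]
    - [0.0,[0,0,0.003],0]
    - [0.0,[0,0,0.003],0]
    - [0.0,[0,0,0.003],0]

```text
t: 4.1
position: [634.5, 34.5, 80.2]
tcp_rot: [180.0, -0.0, -80.2]
ft_force: [0.3, -1.1, 0.1]
gripper_width: 0.1
grip_force: 0.0
```

```bash
python3 - <<'E'
from h import *
F=[]
for i in range(6): shot('wrist'); F.append(ctrl.get_state()['ft_force'])
print(np.mean(F,0),np.std(F,0),ctrl.get_state()['position'])
E
```

```text
[-0.01066399 -0.30740105  0.17947895] [0.54038555 0.72358555 0.64041287] [634.46071857  34.51287598  80.17732987]
```

>>> jog_arm:
  series:
    - [0.0,[0,0,0.001],0]
    - [0.0,[0,0,0.002],0]
    - [0.0,[0,0,0.003],0]
    - [0.0,[0,0,0.003],0]
    - [0.0,[0,0,0.003],0]

```text
t: 5.03
position: [634.5, 34.5, 77.2]
tcp_rot: [180.0, -0.0, -80.2]
ft_force: [-0.2, 0.5, 0.0]
gripper_width: 0.0
grip_force: 0.0
```

```bash
cat > f.py <<'E'
from h import *
F=[]
for i in range(4): c=shot('wrist'); F.append(ctrl.get_state()['ft_force'])
print(np.mean(F,0),ctrl.get_state()['position'],ctrl.get_state()['t'])
hsv=cv2.cvtColor(c['pixels'],cv2.COLOR_RGB2HSV);m=cv2.inRange(hsv,(5,150,120),(18,255,255));m[:,:200]=0;m[:,420:]=0
ct=max(cv2.findContours(m,0,2)[0],key=cv2.contourArea);x,y,w,h=cv2.boundingRect(ct);print(x,y,w,h,'pad front edge width -> z:',end=' ')
row=np.where(m[y+6])[0];n=row[-1]-row[0]+1
o=-np.array(c['R']).T@c['t'];print(n,o[2]-44*c['fx']/n)
b=cv2.cvtColor(c['pixels'],cv2.COLOR_RGB2BGR)[180:330,220:420];cv2.imwrite('pics/f.png',cv2.resize(b,(800,600),interpolation=2))
E
python3 f.py
```

```text
[-0.36418548 -0.03619267  0.6127346 ] [634.4788865   34.49811442  77.19011538] 5.225
269 238 98 86 pad front edge width -> z: 97 58.37229345729017
```

```bash
python3 - <<'E'
from h import *
c=shot('wrist');p=c['pixels'].astype(float);o=-np.array(c['R']).T@c['t'];print(o,c['cy'])
s=p[:,:,0]-p[:,:,2]
def w(r):
    l=s[r];mid=l[285:300].mean();a=[x for x in range(250,290) if l[x]<mid/2<=l[x+1]][-1];
    a=a+(mid/2-l[a])/(l[a+1]-l[a]);m2=l[345:360].mean();b=[x for x in range(355,390) if l[x]>=m2/2>l[x+1]][0];b=b+(l[b]-m2/2)/(l[b]-l[b+1]);return b-a
ws=[w(r) for r in range(246,300,6)];n=np.median(ws);print(np.round(ws,1),n,o[2]-44*c['fx']/n)
D=shot('side');S=shot('scene')
def cr(c,X,k=5):
    u,v=map(int,proj(c,X));b=cv2.cvtColor(c['pixels'],cv2.COLOR_RGB2BGR)[v-30:v+30,u-40:u+40];return cv2.resize(b,(400,300),interpolation=2)
b=cv2.cvtColor(c['pixels'],cv2.COLOR_RGB2BGR)[215:335,240:400]
cv2.imwrite('pics/m3.png',np.vstack([cv2.resize(b,(800,300))[:,:],np.hstack([cr(D,(634,34,75)),cr(S,(634,34,75))])]))
E
```

```text
[648.76763794 -46.81542578 233.54493122] 239.75820211199596
[98.5 98.1 97.7 97.2 96.5 96.1 95.7 95.2 94.4] 96.51793967880923 57.49073051887683
```

View pics/m3.png

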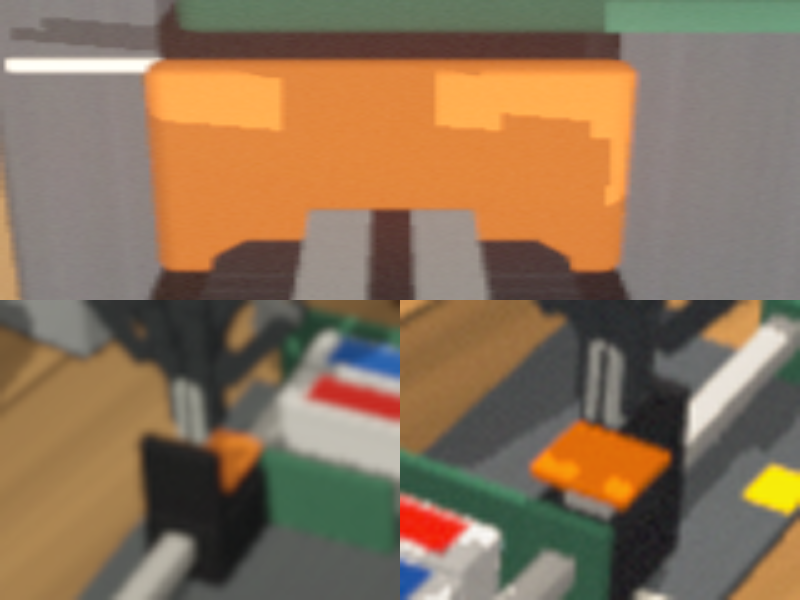

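No contact visible yet: the fingertips (top panel (392,210)) still hover over the pad, whose outline is unchanged in the scene view. I'll continue down by small steps.

>>> jog_arm:
  series:
    - [0.0,[0,0,0.001],0]
    - [0.0,[0,0,0.002],0]
    - [0.0,[0,0,0.003],0]
    - [0.0,[0,0,0.003],0]
    - [0.0,[0,0,0.003],0]

```text
t: 6.0
position: [634.5, 34.5, 74.1]
tcp_rot: [180.0, -0.0, -80.2]
ft_force: [-0.1, -0.5, 0.3]
gripper_width: -0.1
grip_force: 0.0
```

```bash
cat > f.py <<'E'
from h import *
F=[]
for i in range(4): c=shot('wrist'); F.append(ctrl.get_state()['ft_force'])
print(np.mean(F,0),ctrl.get_state()['position'],ctrl.get_state()['t'])
p=c['pixels'].astype(float);s=p[:,:,0]-p[:,:,2]
m=cv2.inRange(cv2.cvtColor(c['pixels'],cv2.COLOR_RGB2HSV),(5,150,120),(18,255,255));m[:,:200]=0;m[:,420:]=0
ct=max(cv2.findContours(m,0,2)[0],key=cv2.contourArea);x,y,w,h=cv2.boundingRect(ct)
g=[]
for r in range(y+10,y+h-30,4):
    xs=np.where(m[r])[0]; 
    W=lambda z:np.linalg.norm(ray(c,xs[-1]+.5,r,z)-ray(c,xs[0]-.5,r,z))
    w0,w1=W(50),W(80);g.append(50+(44-w0)/(w1-w0)*30)
print('pad z',np.mean(g),np.std(g),'front edge row',y)
E
python3 f.py
```

```text
[-0.31644655 -0.07150489  0.38801896] [634.48652618  34.52107457  74.19725042] 6.2
pad z 70.31254418840032 0.6340471445467897 front edge row 241
```

>>> jog_arm:
  series:
    - [0.0,[0,0,0.001],0]
    - [0.0,[0,0,0.002],0]
    - [0.0,[0,0,0.003],0]
    - [0.0,[0,0,0.003],0]
    - [0.0,[0,0,0.003],0]

```text
t: 6.82
position: [634.5, 34.5, 71.2]
tcp_rot: [180.0, -0.0, -80.2]
ft_force: [0.3, -0.4, 0.7]
gripper_width: 0.2
grip_force: 0.0
```

```bash
python3 f.py
```

```text
[-0.36561112 -0.01415693  0.07731462] [634.50712137  34.53131002  71.22865662] 7.025
pad z 70.16227170066065 0.7546042837597109 front edge row 243
```

```bash
python3 - <<'E'
from h import *
c=shot('wrist','w4.png');P=ctrl.get_state()['position'];a=np.radians(9.8);yd=np.array([-np.sin(a),np.cos(a),0])
for z in(50,55,60,65,70,75,80,90):
    X=ray(c,318,299,z);print(z,X.round(1),((X-P)@yd).round(1))
b=cv2.cvtColor(c['pixels'],cv2.COLOR_RGB2BGR)[215:335,240:400];cv2.imwrite('pics/m4.png',cv2.resize(b,(800,600),interpolation=2))
S=shot('scene');D=shot('side')
for n,C in(('scene',S),('side',D)):print(n,[np.round(proj(C,P+np.array([0,0,d])),1) for d in(-19,0,19)])
u,v=map(int,proj(S,P));q=cv2.cvtColor(S['pixels'],cv2.COLOR_RGB2BGR)[v-20:v+20,u-27:u+27]
u2,v2=map(int,proj(D,P));q2=cv2.cvtColor(D['pixels'],cv2.COLOR_RGB2BGR)[v2-20:v2+20,u2-27:u2+27]
cv2.imwrite('pics/m4.png',np.vstack([cv2.resize(q,(400,300)),cv2.resize(q2,(400,300))]))
print(u,v,u2,v2)
E
```

```text
50 [632.7  44.4  50. ] 10.1
55 [633.2  41.9  55. ] 7.4
60 [633.6  39.3  60. ] 4.8
65 [634.1  36.7  65. ] 2.2
70 [634.5  34.2  70. ] -0.4
75 [635.   31.6  75. ] -3.0
80 [635.4  29.   80. ] -5.6
90 [636.3  23.9  90. ] -10.8
scene [array([368.7, 278.1]), array([369.3, 270.5]), array([370. , 262.8])]
side [array([268.5, 243.9]), array([268. , 238.3]), array([267.5, 232.6])]
369 270 268 238
```

View pics/m4.png

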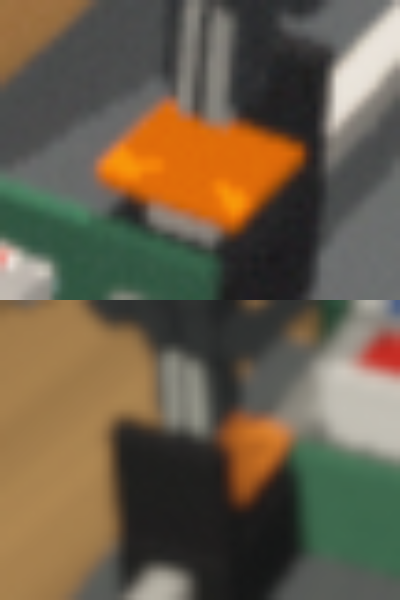

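```bash
python3 - <<'E'
from h import *
W=shot('wrist');S=shot('scene');D=shot('side')
P=ctrl.get_state()['position'];a=np.radians(9.8);xd=np.array([np.cos(a),np.sin(a),0]);yd=np.array([-np.sin(a),np.cos(a),0])
obs=[(W,(318,299)),(S,(342+202*54/400,250+118*40/300)),(D,(241+188*54/400,218+435*40/300))]
def L(c,uv):
    o=ray(c,*uv,200);d=ray(c,*uv,0)-o;return o,d/np.linalg.norm(d)
def tri(ob):
    A=0;b=0
    for c,uv in ob:
        o,d=L(c,uv);M=np.eye(3)-np.outer(d,d);A=A+M;b=b+M@o
    X=np.linalg.solve(A,b);e=X-P;print(X.round(1),'rel',(e@xd).round(1),(e@yd).round(1),e[2].round(1),[np.round(np.array(proj(c,X))-uv,1) for c,uv in ob])
tri(obs[:2]);tri(obs);tri(obs[1:])
E
```

```text
[637.1  26.4  87.7] rel 1.3 -8.4 16.5 [array([-3.1,  2.7]), array([-0.8,  0.2])]
[606.9  86.   11.7] rel -18.4 55.4 -59.5 [array([28.5, 35.3]), array([ 2.5, 12.6]), array([-0.3, -6.2])]
[582.6 111.5  21.2] rel -38.0 84.7 -50.0 [array([1.1, 0. ]), array([ 1., -0.])]
```

```bash
python3 - <<'E'
from h import *
import pickle
C=pickle.load(open('c0.pkl','rb'))
for n in('scene','wrist','side'):
  for dx in(-47,47):print(n,dx,[np.round(proj(C[n],(600+dx,y,z)),0) for y in(-11,) for z in(200,212,218,235,250,272)])
S=shot('scene');P=ctrl.get_state()['position']
print([np.round(proj(S,P+np.array([0,0,d])),0) for d in(0,17,54,70,90,110)])
b=cv2.cvtColor(S['pixels'],cv2.COLOR_RGB2BGR)[150:300,280:460];i=cv2.cvtColor(C['scene']['pixels'],cv2.COLOR_RGB2BGR)[90:240,280:460]
cv2.imwrite('pics/m5.png',np.hstack([cv2.resize(i,(400,334)),cv2.resize(b,(400,334))]))
E
```

```text
scene -47 [array([327., 210.]), array([327., 204.]), array([327., 202.]), array([328., 194.]), array([328., 187.]), array([328., 177.])]
scene 47 [array([365., 227.]), array([365., 221.]), array([365., 218.]), array([366., 210.]), array([366., 203.]), array([367., 193.])]
wrist -47 [array([414., 263.]), array([420., 273.]), array([423., 279.]), array([434., 296.]), array([446., 315.]), array([469., 351.])]
wrist 47 [array([220., 263.]), array([214., 273.]), array([211., 279.]), array([200., 297.]), array([188., 316.]), array([165., 352.])]
side -47 [array([302., 199.]), array([302., 195.]), array([302., 193.]), array([301., 187.]), array([301., 182.]), array([301., 174.])]
side 47 [array([272., 188.]), array([271., 184.]), array([271., 182.]), array([271., 176.]), array([270., 171.]), array([270., 163.])]
[array([369., 271.]), array([370., 264.]), array([371., 248.]), array([372., 242.]), array([373., 233.]), array([373., 224.])]
```

View pics/m5.png

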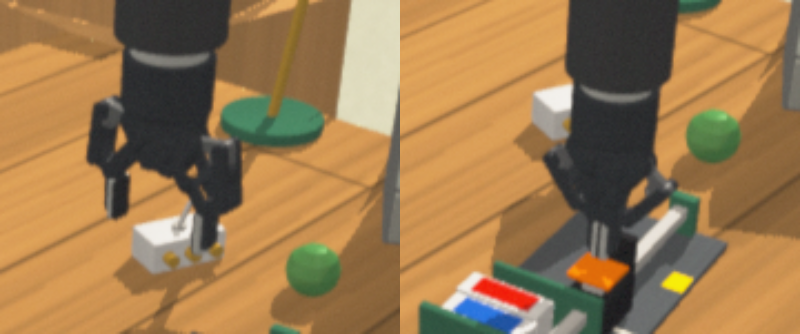

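The left panel (start) and right panel (now) put the fingertips well above where the reported TCP says: the closed tips triangulate to about 17 mm above it (z ≈ 88). So the pad is still about 18 mm below, and I'll descend further while watching the force.

>>> jog_arm:
  series:
    - [0.0,[0,0,0.004],0]
    - [0.0,[0,0,0.008],0]
    - [0.0,[0,0,0.012],0]
    - [0.0,[0,0,0.014],0]
    - [0.0,[0,0,0.014],0]

```text
t: 8.0
position: [634.4, 34.5, 57.4]
tcp_rot: [180.0, -0.0, -80.2]
ft_force: [-2.4, -0.0, 1.9]
gripper_width: -0.0
grip_force: 1.3
```

```bash
python3 f.py
```

```text
[-2.00129581  0.23075481  2.85587387] [634.35938775  34.46637274  57.35083167] 8.2
pad z 68.02676090232593 0.392026981731614 front edge row 252
```

>>> jog_arm:
  series:
    - [0.0,[0,0,0.001],0]
    - [0.0,[0,0,0.002],0]
    - [0.0,[0,0,0.003],0]
    - [0.0,[0,0,0.003],0]
    - [0.0,[0,0,0.003],0]

```text
t: 8.82
position: [634.5, 34.5, 54.3]
tcp_rot: [-180.0, -0.0, -80.2]
ft_force: [-1.3, -0.5, 3.9]
gripper_width: 0.0
grip_force: 1.8
```

```bash
python3 f.py
```

```text
[-2.13871614  0.08464761  3.4558472 ] [634.50289909  34.4946331   54.22544022] 9.025
pad z 65.13869569674218 0.46458802935446797 front edge row 252
```

Contact is made: the pad went from 70.2 to 65.1 with about 3.5 N. Pressing a little more.

>>> jog_arm:
  series:
    - [0.0,[0,0,0.001],0]
    - [0.0,[0,0,0.002],0]
    - [0.0,[0,0,0.0025],0]
    - [0.0,[0,0,0.0025],0]
    - [0.0,[0,0,0.0025],0]

```text
t: 9.65
position: [634.5, 34.5, 51.8]
tcp_rot: [-180.0, -0.0, -80.2]
ft_force: [-2.5, 0.1, 4.7]
gripper_width: 0.2
grip_force: 2.2
```

```bash
python3 f.py
```

```text
[-2.04776128  0.06859084  4.74422318] [634.52536339  34.49225155  51.7394597 ] 9.85
pad z 62.624054008962695 0.4646093344031441 front edge row 252
```

Force and image agree on about 8–9 mm pressed. Now push back along the bar (−tool x).

>>> jog_arm:
  series:
    - [0.0,[-0.002,0,0],0]
    - [0.0,[-0.005,0,0],0]
    - [0.0,[-0.009,0,0],0]
    - [0.0,[-0.014,0,0],0]
    - [0.0,[-0.019,0,0],0]

```text
t: 10.48
position: [631.2, 53.6, 51.7]
tcp_rot: [-180.0, -0.0, -80.2]
ft_force: [-0.2, -2.4, 4.2]
gripper_width: -0.3
grip_force: 2.3
```

```bash
python3 f.py; python3 - <<'E'
from h import *
c=shot('wrist');m=cv2.inRange(cv2.cvtColor(c['pixels'],cv2.COLOR_RGB2HSV),(5,150,120),(18,255,255));m[:,:200]=0;m[:,420:]=0
ct=max(cv2.findContours(m,0,2)[0],key=cv2.contourArea);x,y,w,h=cv2.boundingRect(ct)
X=ray(c,x+w/2,y-.5,63);print('pad centre along',-.1702*X[0]+.9854*X[1]+21,'(start -79.6, goal 29.7)')
E
```

```text
[-1.0275956  -0.16921235  4.80716319] [631.14442553  54.15765987  51.55552957] 10.675
pad z 61.96582482733983 0.44184352231625323 front edge row 252
pad centre along -61.23890111844305 (start -79.6, goal 29.7)
```

>>> jog_arm:
  series:
    - [0.0,[-0.004,0,0],0]
    - [0.0,[-0.009,0,0],0]
    - [0.0,[-0.015,0,0],0]
    - [0.0,[-0.021,0,0],0]
    - [0.0,[-0.027,0,0],0]

```text
t: 11.35
position: [626.6, 80.3, 51.7]
tcp_rot: [-180.0, -0.0, -80.2]
ft_force: [0.2, -4.6, 5.2]
gripper_width: -0.0
grip_force: 2.3
```

>>> jog_arm:
  series:
    - [0.0,[-0.006,0,0],0]
    - [0.0,[-0.012,0,0],0]
    - [0.0,[-0.018,0,0],0]
    - [0.0,[-0.024,0,0],0]
    - [0.0,[-0.03,0,0],0]

```text
t: 11.98
position: [621.5, 109.8, 51.7]
tcp_rot: [-180.0, 0.0, -80.2]
ft_force: [0.8, -3.6, 4.6]
gripper_width: 0.1
grip_force: 2.3
```

>>> jog_arm:
  series:
    - [0.0,[-0.005,0,0],0]
    - [0.0,[-0.01,0,0],0]
    - [0.0,[-0.014,0,0],0]
    - [0.0,[-0.017,0,0],0]
    - [0.0,[-0.018,0,0],0]

```text
t: 12.6
position: [618.5, 127.4, 51.7]
tcp_rot: [-180.0, 0.0, -80.2]
ft_force: [0.9, -3.1, 4.4]
gripper_width: 0.1
grip_force: 2.3
```

```bash
python3 f.py; cat > g.py <<'E'
from h import *
c=shot('wrist');hsv=cv2.cvtColor(c['pixels'],cv2.COLOR_RGB2HSV);m=cv2.inRange(hsv,(5,150,120),(18,255,255));m[:,:200]=0;m[:,420:]=0
ct=max(cv2.findContours(m,0,2)[0],key=cv2.contourArea);x,y,w,h=cv2.boundingRect(ct)
X=ray(c,x+w/2,y-.5,63);print('pad centre along',-.1702*X[0]+.9854*X[1]+21,'(goal 29.7)')
t=cv2.inRange(hsv,(22,120,120),(35,255,255));k=cv2.inRange(hsv,(0,0,190),(180,50,255))
for n,q,z in(('tape',t,8),('white',k,12)):
    for ct in cv2.findContours(q,0,2)[0]:
        if cv2.contourArea(ct)<15: continue
        a,b,w,h=cv2.boundingRect(ct)
        if 200<a<300 and b>200:
            X=ray(c,a+w/2,b,z);Y=ray(c,a+w/2,b+h,z);print(n,(a,b,w,h),[-.1702*v[0]+.9854*v[1] for v in(X,Y)])
cv2.imwrite('pics/g.png',cv2.resize(cv2.cvtColor(c['pixels'],cv2.COLOR_RGB2BGR)[200:350,220:420],(800,600)))
E
python3 g.py
```

```text
[ 1.2205098  -1.71258416  4.4796135 ] [618.47483312 127.39560595  51.66193664] 12.8
pad z 62.44630873809927 0.6818191856963488 front edge row 252
pad centre along 13.143251970800861 (goal 29.7)
tape (230, 254, 35, 46) [np.float64(14.311712019859712), np.float64(42.764264420702006)]
white (232, 252, 33, 7) [np.float64(11.617370827415513), np.float64(15.69657686263973)]
```

Pointer is at 13.5 and the tape spans 14.3 to 42.8 (centre 28.5), so 15 mm more.

>>> jog_arm:
  series:
    - [0.0,[-0.004,0,0],0]
    - [0.0,[-0.008,0,0],0]
    - [0.0,[-0.012,0,0],0]
    - [0.0,[-0.015,0,0],0]
    - [0.0,[-0.015,0,0],0]

```text
t: 13.48
position: [615.8, 142.5, 51.6]
tcp_rot: [180.0, 0.0, -80.2]
ft_force: [1.0, -0.8, 5.0]
gripper_width: 0.3
grip_force: 2.3
```

```bash
python3 f.py; python3 g.py
```

```text
[0.82656504 0.16324931 4.63596746] [615.81208567 142.52347689  51.58378195] 13.675
pad z 62.24117539967259 0.5465151994230001 front edge row 251
pad centre along 28.00989933355517 (goal 29.7)
tape (228, 227, 41, 49) [np.float64(14.00598174419693), np.float64(42.943428603534485)]
white (232, 252, 32, 7) [np.float64(26.940388338303507), np.float64(31.01882102972128)]
```

View pics/g.png

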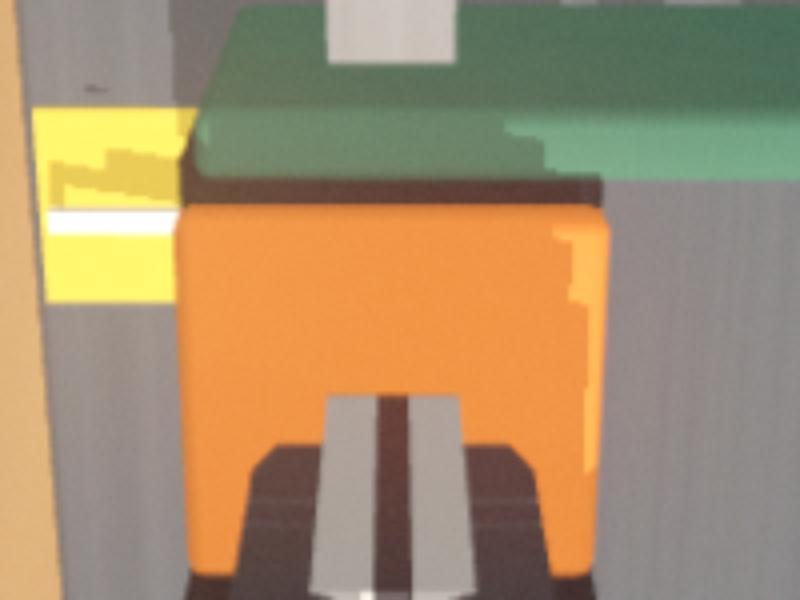

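The white pointer (112,222 in the crop) lies across the middle of the yellow band (107–303 rows). Centred within about 1 mm, so I'll lift straight up.

>>> jog_arm:
  series:
    - [0.0,[0,0,-0.002],0]
    - [0.0,[0,0,-0.005],0]
    - [0.0,[0,0,-0.01],0]
    - [0.0,[0,0,-0.018],0]
    - [0.0,[0,0,-0.028],0]

```text
t: 14.35
position: [615.6, 141.6, 79.7]
tcp_rot: [179.9, -0.0, -80.2]
ft_force: [0.3, -0.5, -0.2]
gripper_width: -0.0
grip_force: 0.0
```

>>> jog_arm:
  series:
    - [0.0,[0,0,-0.015],0]
    - [0.0,[0,0,-0.03],0]
    - [0.0,[0,0,-0.045],0]
    - [0.0,[0,0,-0.06],0]
    - [0.0,[0,0,-0.06],0]

```text
t: 14.98
position: [616.7, 142.2, 141.6]
tcp_rot: [-179.8, 0.0, -80.2]
ft_force: [-0.5, 0.3, -0.3]
gripper_width: -0.1
grip_force: 0.0
```

>>> jog_arm:
  series:
    - [0.0,[0,0,0],0]
    - [0.0,[0,0,0],0]
    - [0.0,[0,0,0],0]
    - [0.0,[0,0,0],0]
    - [0.0,[0,0,0],0]

```text
t: 15.6
position: [615.9, 141.9, 139.6]
tcp_rot: [180.0, -0.0, -80.2]
ft_force: [-0.6, -0.0, -0.7]
gripper_width: -0.2
grip_force: 0.0
```

```bash
python3 f.py; python3 g.py
```

```text
[-0.02334336 -0.14033987 -0.22965842] [615.92277679 141.93218615 139.65993072] 15.8
pad z 66.72477167913387 1.6101326564136114 front edge row 204
pad centre along 29.28473062526814 (goal 29.7)
white (257, 212, 25, 4) [np.float64(27.108992926471387), np.float64(30.24824656533208)]
```

The pad is up and the pointer is at 28.7 against a tape centre of 28.5, with the robot clear. Handing in.

```bash
python3 -c "
from rig import ctrl
print(ctrl.close_job())"
```

```text
the job is handed in; nothing more can be done
None
```

The jaw is pushed back with its pointer within about 1 mm of the tape band's centre, the release has sprung up, the arm is clear and the job is handed in; no verdict came back, and I did not re-measure the boxes or the other loose things.

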